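# Gauge the depth of a flow-cell channel

### The job

Take the depth gauge from its rest and measure the channel that has the blue plug: put the sprung probe into that channel, press gently until the base sits flat on the block, and hold it there for about a second. Then stand the gauge upright back in its rest, released, with the true reading still showing on its red drag pointer (the pointer cannot be set back, so do not push the probe in farther anywhere else). Leave the vial rack, the tip box and the jar alone.

Things in the scene. Friction and masses are not known exactly. Their poses are not given: they have to be found in the camera images.
- gauge: the depth gauge, loose, 0.25 kg, upright in its rest. Origin: middle of the measuring face (underside) of its steel base bar, 64 (y) x 18 (x) x 10 (z) mm; z up. On the bar stands the black body, 26 (y) x 22 (x) mm, from z = 10 to 86 mm, with a cap to 93 mm. Below the middle of the measuring face the sprung probe, a 4 mm round pin with a rounded end, stands out 14 mm
- gauge_grip (a point): middle of the gauge's black body, 62 mm above the measuring face: a good height to hold it, across the two flat sides facing +y and -y (26 mm wide). The scale window with the red pointer is in the +x face, 13 to 43 mm above the measuring face: keep fingers off it
- probe_tip (a point): end of the gauge's sprung probe: 14 mm below the measuring face when free. It needs 2.1 N to start moving in and 0.35 N more for each mm (7 N when flush); the 4 mm pin moves only along the gauge's z
- probe (a joint): how far the probe is pushed in, m: 0 free, 0.014 flush with the measuring face. With the base flat on the block it is 14 mm less the depth of the channel
- pointer (a joint): the red drag pointer, m: the farthest the probe has been pushed in since the start. It begins at 0, is carried up the scale by the probe and stays by friction. Depth measured = 14 mm less this value. Pushing the probe in too far, on the top face or in a shallower channel, spoils the reading for good
- jig: aluminium jig fixed to the bench, baseplate 212 x 162 mm; in it is clamped the white plastic flow-cell block, 160 (x) x 124 (y) mm. Origin: middle of the baseplate's underside, under the block. The block's flat top is 46 mm up. Three straight channels 6 mm wide, 104 mm long, dark floors, run along x, 30 mm apart; their depths differ, 5 to 11 mm. Over 20 N from the gauge marks the plastic
- channel_1 (a point): nominal middle of the mouth of the first channel, at y = +30 mm, level with the block's top; x along the channel, y across it, z up. Nominal only: the block was laid in by hand and sits up to 6 mm to either side along y (not seen in these poses), so the true channel must be found. Measure within 40 mm of this point along x. A brass barb 15 mm high stands at x = +66 mm
- channel_2 (a point): the same for the middle channel (y = 0)
- channel_3 (a point): the same for the channel at y = -30 mm (all three shift together with the block)
- inlet_1 (a point): inlet of channel_1 on top of the dark manifold bar fixed across the block's -x end: 94 mm from the channel's middle, 40 mm above the bench; the manifold does not shift with the block
- inlet_2 (a point): the same for channel_2
- inlet_3 (a point): the same for channel_3
- plug_blue: the blue plug, 14 mm wide, 12 mm high, fixed in the inlet of the channel to be measured (a red and a yellow one are in the other two inlets; which is where changes). Origin: middle of its underside, on top of the manifold
- rest: grey plastic rest, 64 (x) x 104 (y) mm, fixed to the bench. Origin: middle of its underside. Two rails, tops 36 mm up, with a 36 mm gap between; the gauge's base bar lies across both, along the rest's y, the probe hanging free in the gap. Lips 4 mm high round the bar leave about 5 mm of play along x and 6 mm along y to either side
- rest_seat (a point): where the middle of the gauge's measuring face sits: midway between the rails, at the height of their tops; axes as the rest
- vial_rack: blue wire rack of capped vials, 90 x 130 mm, 74 mm high; leave alone. Origin: middle of its underside
- tip_box: white box of blue pipette tips with its clear lid up, 118 x 80 mm, 60 mm high (lid to 110); leave alone. Origin: middle of its underside
- jar: amber jar with a black cap, 48 mm wide, 75 mm high; leave alone. Origin: middle of its underside
Things that resemble listed ones, but are neither listed nor needed, are in the scene too. What is shaped like the gauge but orange is not meant.

How it is judged:
By the outcome, as a careful person would: the job done as asked, in the order asked, and still so for the second after the job is handed in, with the robot touching nothing.
It also fails if it takes over 64 s, if anything falls off the work surface, if the arm or the gripper's body presses on something with over 40 N, if the wrist force passes 120 N, or if a joint passes its speed limit or range.

### The arm

A 6-joint arm with a two-finger parallel gripper is mounted at the origin on the work surface. World frame = base frame: x ahead of the robot, y to its left, z up, the work surface at z = 0. Lengths are in m, angles in rad, forces in N, time in s.
With the tool pointing down it reaches from about 0.3 to 0.775 m from the base axis. Payload 14.6 kg.
Tool frame: the origin (TCP) lies midway between the tips of the shut fingers; the grasp point (between the pads) lies 19 mm behind it; z points along the fingers, y is the direction in which the jaws open and shut (so a half turn about z gives the same grasp; the last joint's range is limited). The gripper opens to 85 mm and grips with 20 to 120 N. Pads are 22 mm wide; open, the fingers measure 114 mm over their backs; the gripper's body (76 mm by 85 mm) begins 54 mm behind the grasp point. The pads swing forward as they close: fully open they stand 13 mm farther back than shut.
Start: joints at [-1.327, 0.3, 1.521, -0, 1.321, -0.067], TCP at [0.168, -0.524, 0.231] pointing down, gripper open.
Joint ranges: [-3.03, 3.03], [-0.79, 2.21], [0.23, 2.52], [-1.04, 4.18], [0, 3.07], [-2.55, 2.55]. Speed limits (rad/s): [2.22, 2.22, 2.57, 3.14, 3.14, 3.14].

### API

Orientations are given as a rotation vector (axis times angle).
In Python, from workcell import arm, cams gives the robot as it stands. The module is installed in compiled form; this text tells all that it offers.
- The arm moves only by the tool apply_moves, never from a script. Its argument "deltas" is text: rows parted by semicolons, each of 4 numbers parted by spaces: the shift along the tool's x, y, z in mm, then the turn about the tool's z in degrees. In form: x y z roll; .... A call has 1 to 8 rows; each row shifts and turns the commanded pose from where the row before left it, along the tool's axes as they then stand; what a row does not reach is not made up. A row lasts 1/12 s, in which the tool goes at most 41.7 mm and 7.16 degrees, less where a joint would pass 70% of its speed; a pose out of reach is approached as far as the arm can. A call is refused whole if a number of a shift passes 41.7 or a number of a turn 7.16, either way. A call with a gripper value outside its range is refused whole. "jaw" is the finger opening in mm, from 0 to 85.4, set as the call begins (left out, the last holds). The fingers move at their own pace and stop on an object; "squeeze" is the grip in N (left out, the last holds). Time passes only in rows, so rows that do not move let the fingers close. It gives the time, the measured TCP pose, the force and the opening at its end, in the units of the state.
- arm.sense(): the state, without advancing time (a new reading comes with each control period).
- cams.camera(name): name is "side" or "top"; returns the picture (400x640x3 uint8, red, green, blue); there is no depth.
- cams.camera_model(name): a dict with "vertical_fov" (degrees; the focal length in pixels is half the picture's height over the tangent of half this angle, whatever the lens; pixels are square), "cx", "cy" (the principal point, pixels), "T" (4x4, takes a point from camera to world coordinates). Camera axes: x right, y down, z forward; pixel columns grow to the right and rows downward; lengths in m; the calibration is good to about 2 mm. A picture is of the moment at which its call begins. camera_model takes no time and is no camera call.
- arm.finish_job(): hands the job in, once; it reports no verdict.
The state is a dict: "time_s": time; "qpos": joint angles; "qvel": joint speeds; "joint_torque": joint torques, N m; "ee_pos": TCP position; "ee_rot": TCP orientation; "ft_force": force on the tool from outside, world axes, zero at the start; "torque": the same for the moment, N m; "opening": opening from 0.0 (shut) to 1.0 (fully open).
Only numpy, scipy, OpenCV 4.12 (cv2) and the standard library are available. Lean on these libraries where they do the work, as an engineer would, in place of code of your own. Each camera call takes 0.05 s, during which the arm holds its last target.

## Working session

There is one attempt and no reset: what is moved stays moved. The work goes in short steps, Python scripts to look and compute and a tool call to move; the robot and the scene stay as the last step left them, time stands still between calls to the robot, and variables do not carry over. Pictures are saved under pics/ and viewed, and the job is handed in when it is done.

Besides the shell and the picture viewer there is one more tool, called as name(argument=value, ...) on one line, values as JSON. apply_moves: Moves the arm, as the interface text tells. Its arguments: {"type":"object","properties":{"deltas":{"type":"string"},"jaw":{"type":"number"},"squeeze":{"type":"number"}},"required":["deltas"]}

```bash
mkdir -p pics; python3 - <<'E'
from workcell import arm,cams
import cv2
for n in("side","top"):
    cv2.imwrite(f"pics/{n}0.png",cams.camera(n)[:,:,::-1])
    print(n,cams.camera_model(n))
s=arm.sense();print({k:s[k] for k in("time_s","ee_pos","ee_rot","opening","ft_force")})
E
```

```text
side {'vertical_fov': 54.37588398733799, 'cx': 320.53771597986116, 'cy': 199.55058510889828, 'T': array([[-0.95123347, -0.1604779 ,  0.26344208,  0.28383056],
       [-0.30845923,  0.50257021, -0.80763611,  0.73144933],
       [-0.00279039, -0.84951164, -0.5275625 ,  0.60767235],
       [ 0.        ,  0.        ,  0.        ,  1.        ]])}
top {'vertical_fov': 55.294918660799375, 'cx': 311.77959825157427, 'cy': 199.4112131094975, 'T': array([[-7.43042610e-03, -9.73640754e-01,  2.27965944e-01,
         3.14624829e-01],
       [-9.99972003e-01,  7.03307855e-03, -2.55532102e-03,
        -6.39350941e-02],
       [ 8.84662295e-04, -2.27978549e-01, -9.73665753e-01,
         1.11635195e+00],
       [ 0.00000000e+00,  0.00000000e+00,  0.00000000e+00,
         1.00000000e+00]])}
{'time_s': 0.1, 'ee_pos': array([ 0.16813583, -0.52344941,  0.23076605]), 'ee_rot': array([-3.10269610e+00, -4.86053487e-01,  1.55930755e-04]), 'opening': 0.99958707559571, 'ft_force': array([-0.17175017,  0.22929736,  0.34633332])}
```

View pics/side0.png

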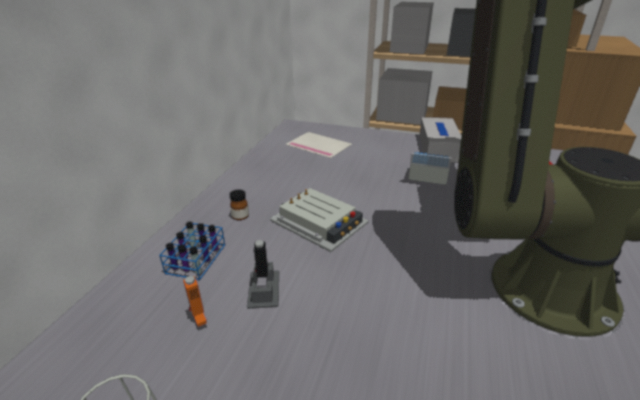

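View pics/top0.png

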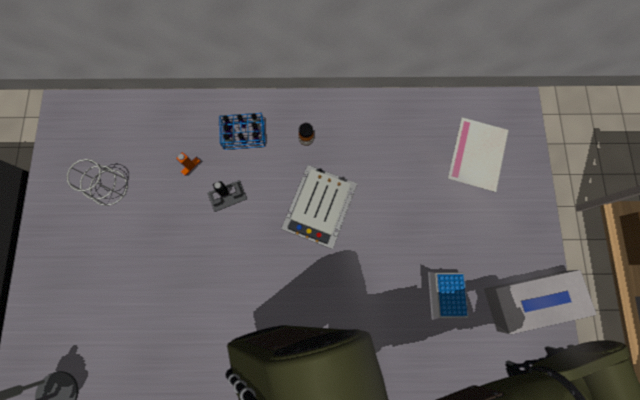

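Candidates for the gauge: the black one in the grey rest, side (261,260) / top (222,188), and the orange lookalike, side (195,302) / top (188,163). I choose the black one. The jig is at top (320,207), and its plugs lie near (309,232).

```bash
python3 - <<'E'
import cv2,numpy as np
s=cv2.imread("pics/side0.png");t=cv2.imread("pics/top0.png")
def c(im,x0,y0,x1,y1,k,n): cv2.imwrite(n,cv2.resize(im[y0:y1,x0:x1],None,fx=k,fy=k,interpolation=cv2.INTER_CUBIC))
c(t,195,155,275,215,10,"pics/tg.png")
c(t,270,155,370,255,6,"pics/tj.png")
c(s,225,230,305,310,7,"pics/sg.png")
c(s,265,180,375,250,7,"pics/sj.png")
E
```

```text
(no output)
```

View pics/tg.png

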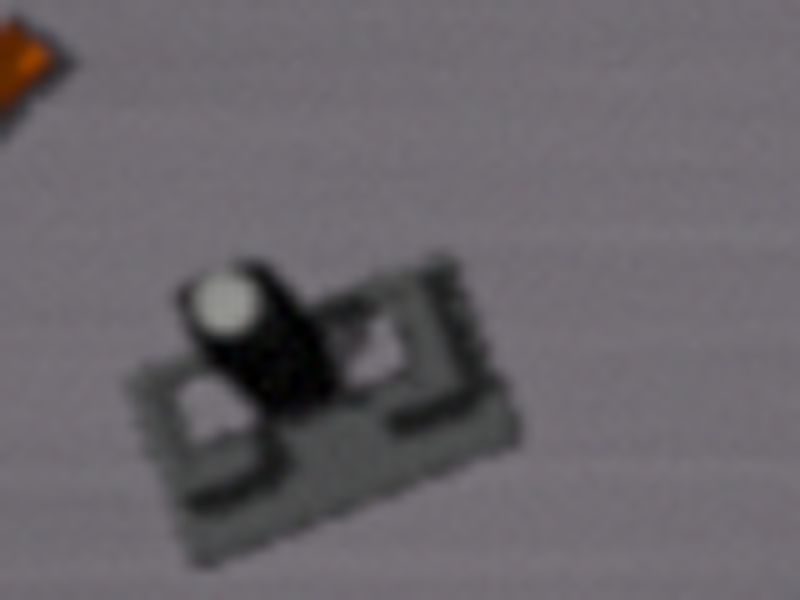

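View pics/tj.png

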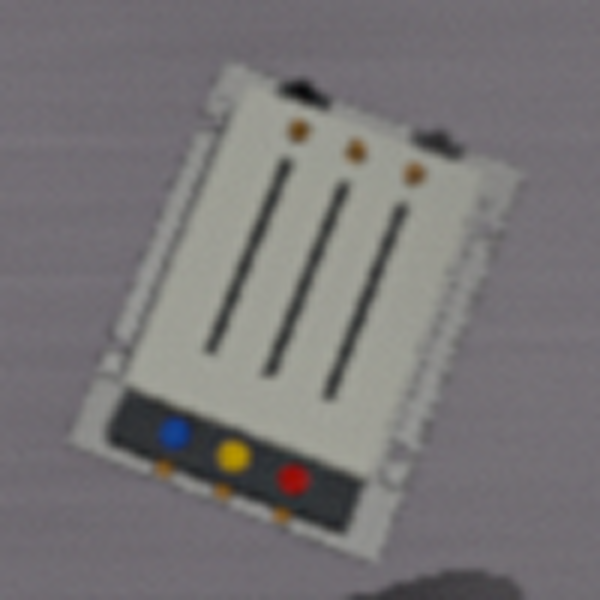

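View pics/sg.png

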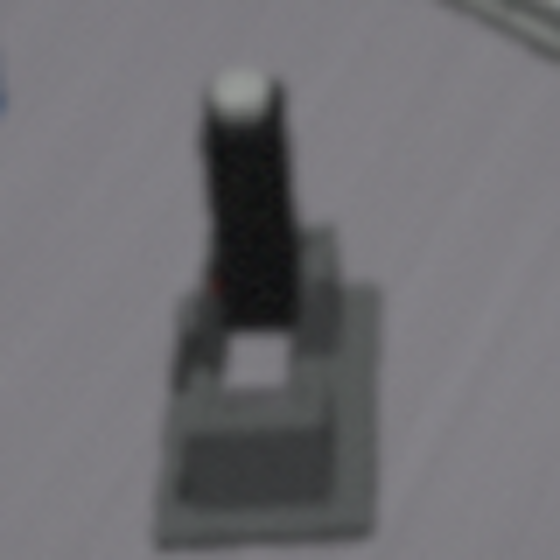

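View pics/sj.png

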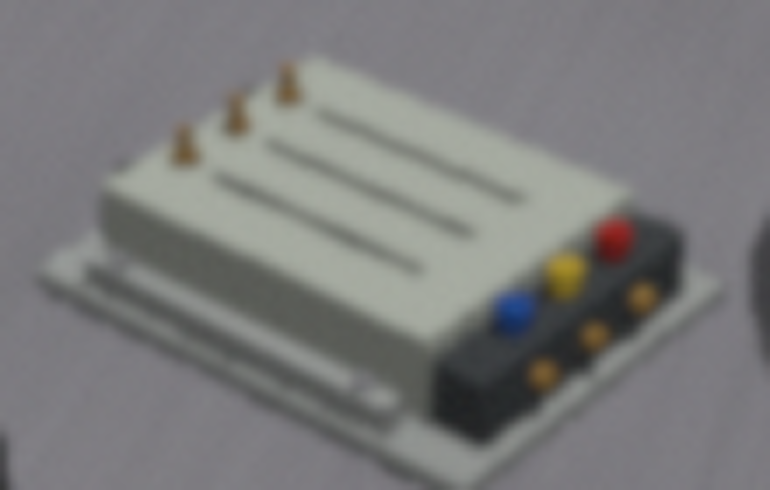

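Blue is the plug leftmost in the top view, at (299,227). That is the +y side, so it marks channel_1. The black gauge's cap is at top (217.5,185) / side (259,243). Now I'll measure.

```bash
cat > h.py <<'E'
import numpy as np,cv2
from workcell import arm,cams
M={n:cams.camera_model(n) for n in("side","top")}
def ray(n,u,v):
    m=M[n];f=200/np.tan(np.radians(m["vertical_fov"]/2));T=m["T"]
    d=T[:3,:3]@np.array([(u-m["cx"])/f,(v-m["cy"])/f,1]);return T[:3,3],d/np.linalg.norm(d)
def atz(n,u,v,z):
    o,d=ray(n,u,v);return o+d*(z-o[2])/d[2]
def tri(a,b):
    A=np.zeros((3,3));y=np.zeros(3)
    R=[ray("top",*a),ray("side",*b)]
    for o,d in R:
        P=np.eye(3)-np.outer(d,d);A+=P;y+=P@o
    x=np.linalg.solve(A,y);return x,[np.linalg.norm((np.eye(3)-np.outer(d,d))@(x-o)) for o,d in R]
def proj(n,p):
    m=M[n];f=200/np.tan(np.radians(m["vertical_fov"]/2));T=m["T"]
    q=T[:3,:3].T@(np.atleast_2d(p)-T[:3,3]).T
    return np.c_[q[0]/q[2]*f+m["cx"],q[1]/q[2]*f+m["cy"]]
def wcent(im,x0,y0,x1,y1,w):
    c=im[y0:y1,x0:x1].astype(float);W=w(c);v,u=np.mgrid[y0:y1,x0:x1]
    return np.array([(W*u).sum(),(W*v).sum()])/W.sum()
E
python3 - <<'E'
from h import *
t=cv2.imread("pics/top0.png");s=cv2.imread("pics/side0.png")
cap=lambda c:np.clip(c.min(2)-130,0,None)
a=wcent(t,213,181,223,190,cap);b=wcent(s,254,239,266,248,cap)
print("cap",a,b,tri(a,b))
# channels in top: three dark lines
g=t.astype(float).mean(2)
sg=s.astype(float).mean(2)
def seg(n,g,p,q,w=3):
    # darkness-weighted fit of line
    p=np.array(p,float);q=np.array(q,float);L=np.linalg.norm(q-p);d=(q-p)/L;nn=np.array([-d[1],d[0]])
    out=[]
    for k in np.linspace(0.12,0.88,25):
        c=p+k*(q-p);o=np.linspace(-w,w,25)
        xy=c+np.outer(o,nn)
        v=cv2.remap(g.astype(np.float32),xy[:,0].astype(np.float32),xy[:,1].astype(np.float32),cv2.INTER_LINEAR).ravel()
        W=np.clip(np.percentile(v,75)-v-5,0,None)
        out.append(c+nn*(W*o).sum()/W.sum())
    out=np.array(out);vx=cv2.fitLine(out.astype(np.float32),cv2.DIST_L2,0,.01,.01).ravel()
    r=(out-vx[2:])@np.array([-vx[1],vx[0]]);pp=[vx[2:]+vx[:2]*((e-vx[2:])@vx[:2]) for e in(p,q)]
    P=[atz(n,*e,0.046) for e in pp];return pp,P,r.std()
T=lambda u,v:((u+.5)/6-.5+270,(v+.5)/6-.5+155)
S=lambda u,v:((u+.5)/7-.5+265,(v+.5)/7-.5+180)
for i,(p,q) in enumerate([((210,353),(288,158)),((268,376),(345,182)),((328,400),(403,204))]):
    pp,P,r=seg("top",g,T(*p),T(*q));d=P[1]-P[0];print("top ch",i+1,np.round((P[0]+P[1])/2,4),"len",np.linalg.norm(d).round(4),"yaw",np.degrees(np.arctan2(d[1],d[0])).round(2),r.round(2))
for i,(p,q) in enumerate([((422,272),(215,176)),((474,236),(266,144)),((523,201),(318,112))]):
    pp,P,r=seg("side",sg,S(*p),S(*q));d=P[1]-P[0];print("side ch",i+1,np.round((P[0]+P[1])/2,4),"len",np.linalg.norm(d).round(4),"yaw",np.degrees(np.arctan2(d[1],d[0])).round(2),r.round(2))
# rest low edge
R=lambda u,v:((u+.5)/10-.5+195,(v+.5)/10-.5+155)
Q=lambda u,v:((u+.5)/7-.5+225,(v+.5)/7-.5+230)
for z in(0.0,.008):
    P=[atz("top",*R(*e),z) for e in((200,572),(520,445))];d=P[0]-P[1];print("rest top",P,np.linalg.norm(d),np.degrees(np.arctan2(d[1],d[0])))
for c in((157,545),(375,540),(380,285)): print("rest side",atz("side",*Q(*c),0.004))
# plugs
for nm,w in(("blue",lambda c:np.clip(c[:,:,0]-c[:,:,2]-60,0,None)),("red",lambda c:np.clip(c[:,:,2]-c[:,:,0]-80,0,None)*(c[:,:,1]<60))):
    a=wcent(t,285,215,335,245,w);b=wcent(s,330,205,362,235,w);print(nm,a,b,tri(a,b))
E
```

```text
cap [217.18110236 184.84251969] [258.73876404 241.98595506] (array([0.58926581, 0.18722596, 0.12840417]), [np.float64(0.00137828951814979), np.float64(0.0013782895181499934)])
top ch 1 [ 0.5725 -0.0648  0.046 ] len 0.1034 yaw -21.91 0.03
top ch 2 [ 0.5606 -0.0924  0.046 ] len 0.1025 yaw -21.82 0.04
top ch 3 [ 0.5492 -0.1202  0.046 ] len 0.1028 yaw -21.83 0.04
side ch 1 [ 0.5733 -0.0644  0.046 ] len 0.102 yaw -21.64 0.04
side ch 2 [ 0.5624 -0.0926  0.046 ] len 0.1029 yaw -21.72 0.06
side ch 3 [ 0.5512 -0.1205  0.046 ] len 0.1023 yaw -21.73 0.07
rest top [array([0.54033031, 0.22313382, 0.        ]), array([0.57852729, 0.12902228, 0.        ])] 0.1015676631716402 112.09072202657661
rest top [array([0.53871286, 0.22107663, 0.008     ]), array([0.57663612, 0.12763951, 0.008     ])] 0.10083980910744075 112.09072202657657
rest side [0.59947127 0.24834629 0.004     ]
rest side [0.53990939 0.22719781 0.004     ]
rest side [0.58152102 0.12625482 0.004     ]
blue [298.65919283 226.74588939] [338.20364742 223.65349544] (array([ 0.48582196, -0.02905813,  0.04940502]), [np.float64(0.0003659189550967045), np.float64(0.0003659189550967795)])
red [318.44582593 234.45470693] [352.39655172 212.97413793] (array([ 0.46354032, -0.08463969,  0.05020128]), [np.float64(0.0004804128073322924), np.float64(0.0004804128073323359)])
```

```bash
cat >> h.py <<'E'
from scipy.spatial.transform import Rotation as Ro
def go(x,y,z,yaw):
    s=arm.sense();R=Ro.from_rotvec(s["ee_rot"]).as_matrix();d=R.T@(np.array([x,y,z])-s["ee_pos"])*1000
    cy=np.degrees(np.arctan2(R[1,0],R[0,0]));dy=(yaw-cy+180)%360-180
    print("t",round(s["time_s"],2),"pos",s["ee_pos"].round(4),"yaw",cy.round(2),"op",round(s["opening"],3),"F",s["ft_force"].round(2),"q6",s["qpos"][5].round(2),"tilt",np.degrees(np.arccos(-R[2,2])).round(2))
    print("delta tool mm",d.round(2),"roll",(-dy).round(2),"rows>=",np.linalg.norm(d)/41.7)
E
python3 -c "
from h import *
go(.589,.187,.2,22.1)"
```

```text
t 0.1 pos [ 0.1681 -0.5234  0.2308] yaw 17.81 op 1.0 F [-0.17  0.23  0.35] q6 -0.07 tilt 0.06
delta tool mm [ 617.96 -547.68   31.39] roll -4.29 rows>= 19.81592635845197
```

apply_moves(deltas="10 -9 0 0; 20 -18 0 0; 26 -23 0 0; 26 -23 0 0; 26 -23 0 0; 26 -23 0 0; 26 -23 0 0; 26 -23 0 0", jaw=60, squeeze=40)

```text
time_s: 0.77
ee_pos: [0.2952, -0.308, 0.2311]
ee_rot: [-3.104, -0.486, 0.0]
ft_force: [1.3, -0.3, -0.8]
opening: 0.703
```

apply_moves(deltas="26 -23 0 0; 26 -23 0 0; 26 -23 0 0; 26 -23 0 0; 26 -23 0 0; 26 -23 0 0; 26 -23 0 0; 26 -23 0 0")

```text
time_s: 1.43
ee_pos: [0.437, -0.0691, 0.2312]
ee_rot: [-3.104, -0.486, 0.0]
ft_force: [1.2, -0.5, -0.2]
opening: 0.699
```

```bash
python3 -c "
from h import *
go(.589,.187,.2,22.1)"
```

```text
t 1.43 pos [ 0.437  -0.0691  0.2312] yaw 17.81 op 0.699 F [ 1.19 -0.55 -0.23] q6 1.02 tilt 0.01
delta tool mm [ 223.02 -197.35   31.19] roll -4.29 rows>= 7.180640120710849
```

apply_moves(deltas="28 -25 4 -0.6; 28 -25 4 -0.6; 28 -25 4 -0.6; 28 -25 4 -0.6; 28 -25 4 -0.6; 28 -25 4 -0.6; 28 -25 4 -0.6; 17 -15 3 0")

```text
time_s: 2.1
ee_pos: [0.5731, 0.183, 0.1992]
ee_rot: [-3.083, -0.603, 0.001]
ft_force: [-0.6, 0.2, -0.1]
opening: 0.706
```

apply_moves(deltas="8 -8 0 0; 2 -2 0 0; 0 0 0 0")

```text
time_s: 2.35
ee_pos: [0.5779, 0.1928, 0.2001]
ee_rot: [3.084, 0.6, -0.001]
ft_force: [-0.0, -1.2, 0.0]
opening: 0.706
```

```bash
python3 -c "
from h import *
go(.589,.187,.079,22.1)
for n in ('top','side'):
    im=cams.camera(n)[:,:,::-1]; x,y=(175,140) if n=='top' else (210,170)
    cv2.imwrite('pics/%s1.png'%n,cv2.resize(im[y:y+110,x:x+110] if n=='top' else im[y:y+150,x:x+120],None,fx=5,fy=4 if 0 else 5,interpolation=cv2.INTER_CUBIC)[:600])
"
```

```text
t 2.35 pos [0.5779 0.1928 0.2001] yaw 22.03 op 0.706 F [-0.04 -1.19  0.03] q6 1.45 tilt 0.04
delta tool mm [  8.15   9.51 121.07] roll -0.07 rows>= 2.9188501263662676
```

View pics/side1.png

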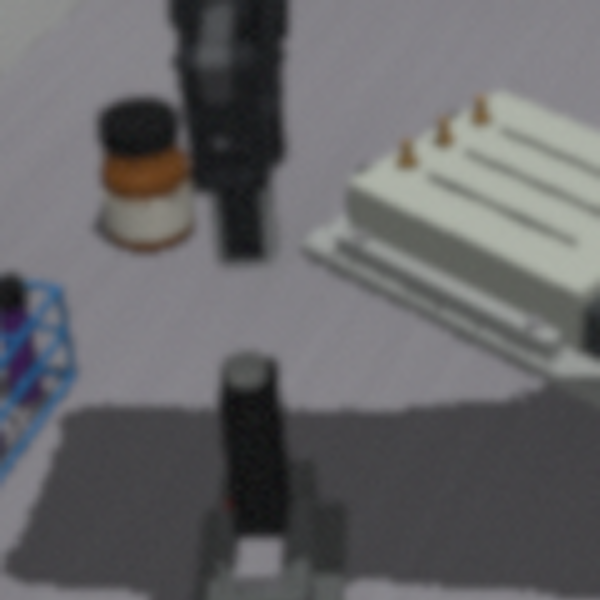

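apply_moves(deltas="8 9.5 5 0; 0 0 20 0; 0 0 25 0; 0 0 25 0; 0 0 22 0; 0 0 15 0; 0 0 8 0; 0 0 0 0")

```text
time_s: 3.12
ee_pos: [0.5888, 0.1859, 0.0786]
ee_rot: [3.084, 0.598, -0.004]
ft_force: [-0.2, 0.4, 0.1]
opening: 0.703
```

```bash
python3 -c "
from h import *
go(.589,.187,.079,22.1)
for n in ('top','side'):
    im=cams.camera(n)[:,:,::-1]; x,y=(175,140) if n=='top' else (210,200)
    cv2.imwrite('pics/%s2.png'%n,cv2.resize(im[y:y+110,x:x+110],None,fx=5,fy=5,interpolation=cv2.INTER_CUBIC)[:600])
"
```

```text
t 3.12 pos [0.5888 0.1859 0.0786] yaw 21.94 op 0.703 F [-0.21  0.42  0.14] q6 1.43 tilt 0.15
delta tool mm [ 0.55 -0.91 -0.36] roll -0.16 rows>= 0.026949049884728973
```

View pics/side2.png

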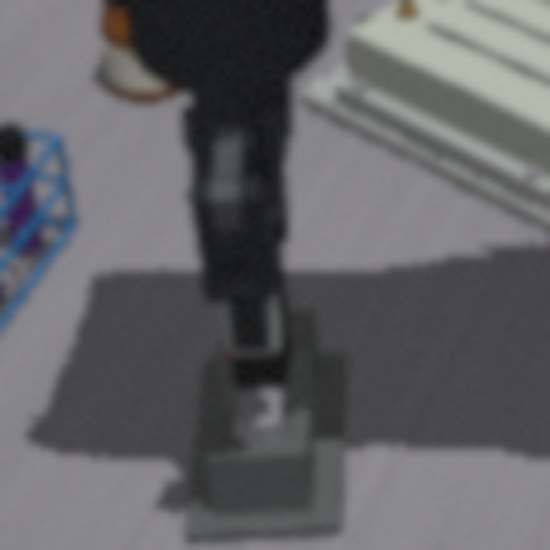

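View pics/top2.png

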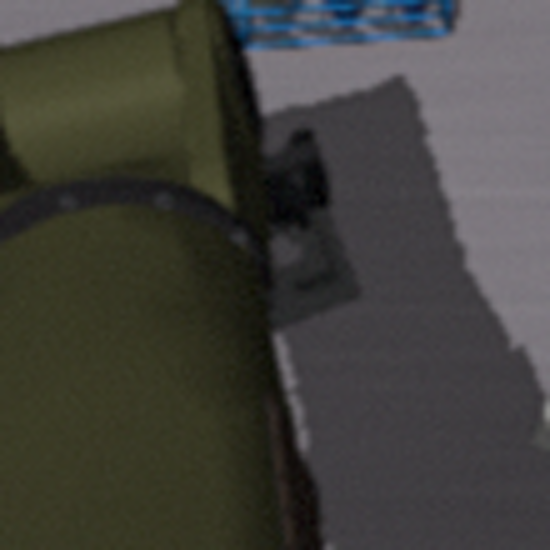

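The finger at side-crop (258,325) lines up with the black body at (260,370), so I'm closing.

apply_moves(deltas="0 0 0 0; 0 0 0 0; 0 0 0 0; 0 0 0 0; 0 0 0 0; 0 0 0 0", jaw=10, squeeze=50)

```text
time_s: 3.72
ee_pos: [0.5896, 0.1872, 0.0814]
ee_rot: [3.084, 0.6, 0.003]
ft_force: [-1.4, -1.6, 7.3]
opening: 0.296
```

```bash
python3 -c "
from h import *
go(.589,.187,.149,22.1)"
```

```text
t 3.72 pos [0.5896 0.1872 0.0814] yaw 22.01 op 0.296 F [-1.45 -1.62  7.29] q6 1.44 tilt 0.09
delta tool mm [ -0.5   -0.   -67.62] roll -0.09 rows>= 1.621673176356463
```

apply_moves(deltas="0 0 -5 0; 0 0 -12 0; 0 0 -20 0; 0 0 -25 0; 0 0 -20 0; 0 0 -8 0; 0 0 0 0; 0 0 0 0")

```text
time_s: 4.38
ee_pos: [0.5889, 0.1871, 0.1698]
ee_rot: [3.084, 0.6, -0.001]
ft_force: [0.5, -0.2, -4.1]
opening: 0.298
```

```bash
python3 -c "
from h import *
go(.573,-.0646,.17,-21.8)
for n in ('top','side'):
    im=cams.camera(n)[:,:,::-1]; x,y=(175,140) if n=='top' else (200,170)
    cv2.imwrite('pics/%s3f.png'%n,im)
    cv2.imwrite('pics/%s3.png'%n,cv2.resize(im[y:y+120,x:x+120],None,fx=5,fy=5,interpolation=cv2.INTER_CUBIC)[:600])
"
```

```text
t 4.38 pos [0.5889 0.1871 0.1698] yaw 22.01 op 0.298 F [ 0.49 -0.16 -4.06] q6 1.44 tilt 0.02
delta tool mm [-1.0906e+02  2.2745e+02 -1.3000e-01] roll 43.81 rows>= 6.049012170646427
```

View pics/side3.png

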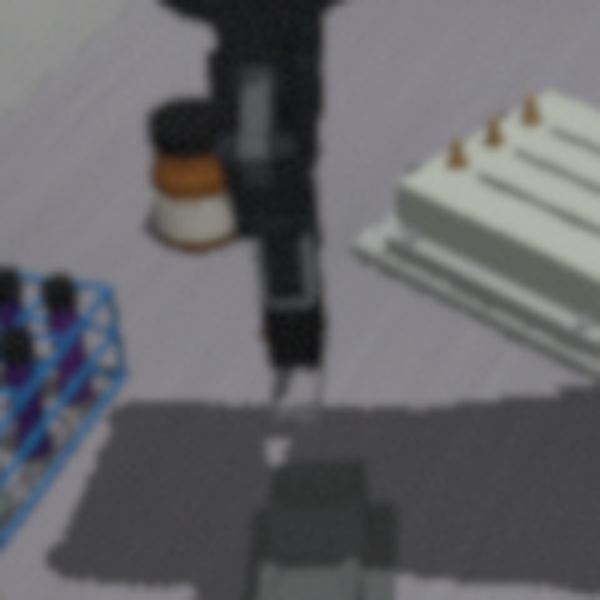

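apply_moves(deltas="-6 13 0 0; -12 25 0 0; -17 36 0 0; -18 38 0 0; -18 38 0 0; -17 36 0 0; -12 25 0 0; -7 14 0 0")

```text
time_s: 5.15
ee_pos: [0.5732, -0.0646, 0.1693]
ee_rot: [-3.085, -0.595, 0.003]
ft_force: [0.5, -0.8, -2.4]
opening: 0.3
```

apply_moves(deltas="0 0 0 4; 0 0 0 6.5; 0 0 0 6.9; 0 0 0 6.9; 0 0 0 6.9; 0 0 0 6.6; 0 0 0 4; 0 0 0 2")

```text
time_s: 5.82
ee_pos: [0.5736, -0.0613, 0.1692]
ee_rot: [3.083, -0.601, -0.003]
ft_force: [0.6, -0.2, -2.4]
opening: 0.3
```

```bash
python3 -c "
from h import *
go(.573,-.0646,.12,-21.8)"
```

```text
t 5.82 pos [ 0.5736 -0.0613  0.1692] yaw -22.06 op 0.3 F [ 0.63 -0.24 -2.39] q6 1.79 tilt 0.1
delta tool mm [ 0.74  3.26 49.19] roll -0.26 rows>= 1.1824129407365676
```

apply_moves(deltas="0.7 3.2 10 -0.2; 0 0 20 0; 0 0 15 0; 0 0 9 0; 0 0 4 0; 0 0 0 0; 0 0 0 0")

```text
time_s: 6.4
ee_pos: [0.5739, -0.0642, 0.1125]
ee_rot: [3.086, -0.588, 0.0]
ft_force: [-0.0, -0.2, -1.4]
opening: 0.297
```

```bash
python3 -c "
from h import *
go(.573,-.0646,.1094,-21.8)
n=np.array([np.sin(np.radians(21.8)),np.cos(np.radians(21.8))])
p=arm.sense()['ee_pos'];print('cross',(p[:2]@n).round(5),'target top',(np.array([.5725,-.0648])@n).round(5),'side',(np.array([.5733,-.0644])@n).round(5))
print(proj('side',[p-[0,0,.0454],p-[0,0,.0594]]),proj('top',[p-[0,0,.0454],p+[0,0,.0476]]))
for n in ('top','side'):
    im=cams.camera(n)[:,:,::-1]; x,y=(270,140) if n=='top' else (260,150)
    cv2.imwrite('pics/%s4f.png'%n,im)
    cv2.imwrite('pics/%s4.png'%n,cv2.resize(im[y:y+120,x:x+120],None,fx=5,fy=5,interpolation=cv2.INTER_CUBIC)[:600])
"
```

```text
t 6.4 pos [ 0.5739 -0.0642  0.1125] yaw -21.57 op 0.297 F [-0.03 -0.21 -1.42] q6 1.77 tilt 0.02
delta tool mm [-0.66  0.74  3.15] roll 0.23 rows>= 0.0791432843534912
cross 0.15356 target top 0.15244 side 0.15311
[[309.29734879 204.50899855]
 [309.39446088 209.05078628]] [[310.84863132 194.73709913]
 [310.79521551 186.13409946]]
```

View pics/side4.png

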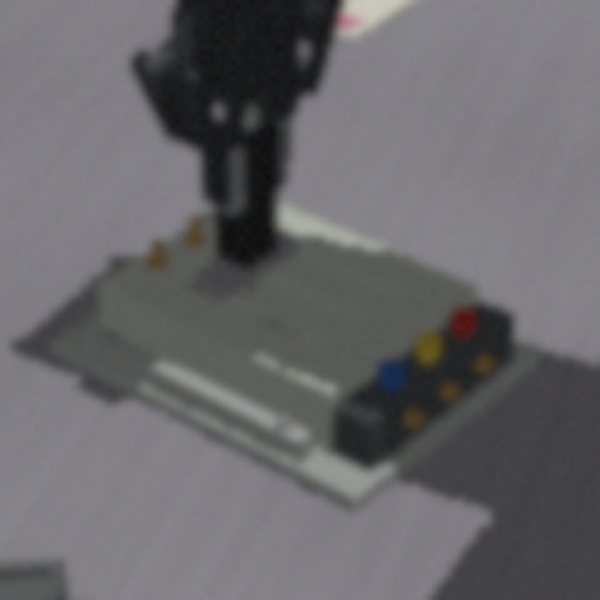

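View pics/top4.png

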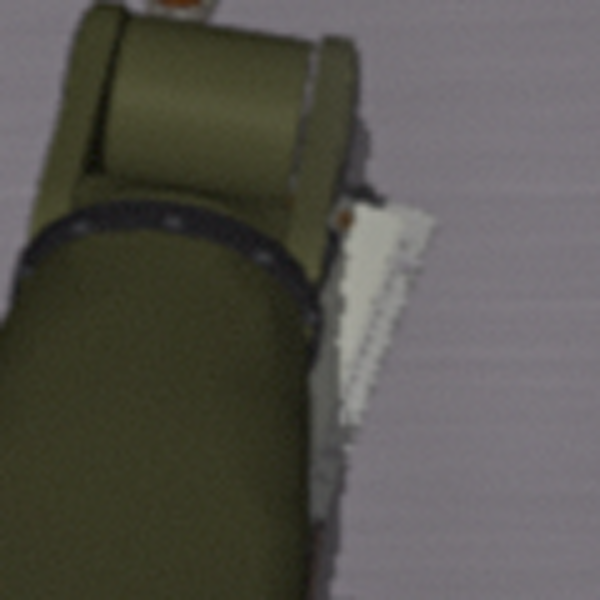

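apply_moves(deltas="-0.6 0.75 2 0.2; 0 0 2 0; 0 0 1 0; 0 0 0 0; 0 0 0 0")

```text
time_s: 6.92
ee_pos: [0.5729, -0.0644, 0.1073]
ee_rot: [-3.085, 0.594, 0.0]
ft_force: [-0.5, 0.3, -2.0]
opening: 0.3
```

```bash
cat > st.py <<'E'
from h import *
go(.573,-.0646,.1039,-21.8)
n=np.array([np.sin(np.radians(21.8)),np.cos(np.radians(21.8))])
p=arm.sense()['ee_pos'];print('cross',(p[:2]@n).round(5),'tip z',(p[2]-.0454-.014).round(4),"torque",arm.sense()["torque"].round(2))
E
python3 st.py
```

```text
t 6.92 pos [ 0.5729 -0.0644  0.1073] yaw -21.79 op 0.3 F [-0.51  0.34 -1.97] q6 1.78 tilt 0.01
delta tool mm [0.18 0.11 3.36] roll 0.01 rows>= 0.0807328992550037
cross 0.15292 tip z 0.0479 torque [-0.01  0.05 -0.  ]
```

Now a small step down to tip z ≈ 44.5 mm. If the probe lands on the top face this pushes it in 1.5 mm at most, less than any true reading (3 mm or more).

apply_moves(deltas="0 0 1.2 0; 0 0 1.2 0; 0 0 1 0; 0 0 0 0; 0 0 0 0; 0 0 0 0")

```text
time_s: 7.42
ee_pos: [0.5728, -0.0643, 0.1038]
ee_rot: [-3.085, 0.594, 0.0]
ft_force: [0.4, 2.3, -2.8]
opening: 0.296
```

```bash
python3 st.py
```

```text
t 7.42 pos [ 0.5728 -0.0643  0.1038] yaw -21.79 op 0.296 F [ 0.38  2.3  -2.75] q6 1.78 tilt 0.02
delta tool mm [ 0.25  0.19 -0.12] roll 0.01 rows>= 0.00815667159434619
cross 0.15301 tip z 0.0444 torque [ 0.43 -0.14 -0.1 ]
```

apply_moves(deltas="0 -0.4 0 0; 0 -0.3 0 0; 0 0 0 0; 0 0 0 0")

```text
time_s: 7.75
ee_pos: [0.5732, -0.0639, 0.1039]
ee_rot: [3.085, -0.594, 0.0]
ft_force: [0.1, 0.2, -1.7]
opening: 0.298
```

```bash
python3 st.py
```

```text
t 7.75 pos [ 0.5732 -0.0639  0.1039] yaw -21.79 op 0.298 F [ 0.15  0.2  -1.67] q6 1.78 tilt 0.01
delta tool mm [0.11 0.71 0.03] roll 0.01 rows>= 0.017216849270865878
cross 0.15352 tip z 0.0445 torque [ 0.    0.01 -0.02]
```

apply_moves(deltas="0 -0.4 0 0; 0 0 1 0; 0 0 1 0; 0 0 0 0; 0 0 0 0; 0 0 0 0")

```text
time_s: 8.25
ee_pos: [0.5733, -0.0634, 0.1019]
ee_rot: [-3.085, 0.594, 0.0]
ft_force: [-0.8, -0.4, -2.7]
opening: 0.301
```

```bash
python3 st.py
```

```text
t 8.25 pos [ 0.5733 -0.0634  0.1019] yaw -21.79 op 0.301 F [-0.75 -0.39 -2.66] q6 1.78 tilt 0.01
delta tool mm [ 0.17  1.18 -2.04] roll 0.01 rows>= 0.05669635399434091
cross 0.154 tip z 0.0425 torque [ 0.01 -0.01  0.03]
```

The probe is 3.5 mm below the top with no load, so it is in the channel. I'm lowering further.

apply_moves(deltas="0 0 1 0; 0 0 1 0; 0 0 1 0; 0 0 1 0; 0 0 1 0; 0 0 0 0; 0 0 0 0")

```text
time_s: 8.83
ee_pos: [0.5734, -0.0634, 0.097]
ee_rot: [-3.085, 0.594, -0.0]
ft_force: [0.2, 0.8, 0.7]
opening: 0.295
```

```bash
python3 st.py
```

```text
t 8.83 pos [ 0.5734 -0.0634  0.097 ] yaw -21.79 op 0.295 F [0.18 0.79 0.74] q6 1.78 tilt 0.01
delta tool mm [ 0.08  1.21 -6.95] roll 0.01 rows>= 0.1691358657510464
cross 0.15402 tip z 0.0376 torque [-0.03  0.04 -0.01]
```

apply_moves(deltas="0 0 1 0; 0 0 1 0; 0 0 1 0; 0 0 1 0; 0 0 0 0; 0 0 0 0; 0 0 0 0")

```text
time_s: 9.42
ee_pos: [0.5733, -0.0634, 0.0929]
ee_rot: [-3.085, 0.594, -0.0]
ft_force: [0.5, -0.5, 2.4]
opening: 0.301
```

```bash
python3 st.py
```

```text
t 9.42 pos [ 0.5733 -0.0634  0.0929] yaw -21.79 op 0.301 F [ 0.49 -0.52  2.43] q6 1.78 tilt 0.01
delta tool mm [  0.12   1.21 -10.98] roll 0.01 rows>= 0.2649727592569714
cross 0.15402 tip z 0.0335 torque [0.05 0.05 0.04]
```

apply_moves(deltas="0 0 0.5 0; 0 0 0.5 0; 0 0 0 0; 0 0 0 0; 0 0 0 0")

```text
time_s: 9.83
ee_pos: [0.5733, -0.0634, 0.0919]
ee_rot: [-3.085, 0.594, -0.0]
ft_force: [-0.1, 0.4, 2.9]
opening: 0.297
```

```bash
python3 st.py
```

```text
t 9.83 pos [ 0.5733 -0.0634  0.0919] yaw -21.79 op 0.297 F [-0.15  0.4   2.89] q6 1.78 tilt 0.0
delta tool mm [  0.14   1.21 -12.  ] roll 0.01 rows>= 0.28916077412664765
cross 0.15403 tip z 0.0325 torque [0.04 0.06 0.02]
```

apply_moves(deltas="0 0 0.5 0; 0 0 0 0; 0 0 0 0; 0 0 0 0")

```text
time_s: 10.17
ee_pos: [0.5733, -0.0634, 0.0914]
ee_rot: [-3.085, 0.594, -0.0]
ft_force: [-0.2, -0.4, 4.5]
opening: 0.297
```

```bash
python3 st.py
```

```text
t 10.17 pos [ 0.5733 -0.0634  0.0914] yaw -21.79 op 0.297 F [-0.23 -0.44  4.46] q6 1.78 tilt 0.0
delta tool mm [  0.12   1.2  -12.5 ] roll 0.01 rows>= 0.301083844056947
cross 0.15402 tip z 0.032 torque [ 0.02  0.06 -0.02]
```

apply_moves(deltas="0 0 0.5 0; 0 0 0 0; 0 0 0 0; 0 0 0 0")

```text
time_s: 10.5
ee_pos: [0.5734, -0.0634, 0.0914]
ee_rot: [3.085, -0.594, 0.001]
ft_force: [-2.9, 0.1, 8.6]
opening: 0.297
```

```bash
python3 st.py
```

```text
t 10.5 pos [ 0.5734 -0.0634  0.0914] yaw -21.79 op 0.297 F [-2.86  0.06  8.59] q6 1.78 tilt 0.03
delta tool mm [  0.04   1.22 -12.51] roll 0.01 rows>= 0.30133934938736173
cross 0.15404 tip z 0.032 torque [ 0.14  0.48 -0.01]
```

Base contact: z stopped at face height 46.0 mm and Fz rose. I'll add a slight extra press and hold for over a second.

apply_moves(deltas="0 0 0.2 0; 0 0 0 0; 0 0 0 0; 0 0 0 0; 0 0 0 0; 0 0 0 0; 0 0 0 0; 0 0 0 0")

```text
time_s: 11.17
ee_pos: [0.5734, -0.0635, 0.0914]
ee_rot: [3.085, -0.594, 0.001]
ft_force: [-2.7, 0.5, 11.8]
opening: 0.295
```

```bash
python3 st.py; python3 -c "
from h import *
im=cams.camera('side')[:,:,::-1];x,y=260,150
cv2.imwrite('pics/side5.png',cv2.resize(im[y:y+100,x:x+100],None,fx=6,fy=6,interpolation=cv2.INTER_CUBIC))"
```

```text
t 11.17 pos [ 0.5734 -0.0635  0.0914] yaw -21.79 op 0.295 F [-2.69  0.5  11.83] q6 1.78 tilt 0.03
delta tool mm [  0.02   1.2  -12.53] roll 0.01 rows>= 0.3019378946833439
cross 0.15401 tip z 0.032 torque [0.17 0.61 0.01]
```

View pics/side5.png

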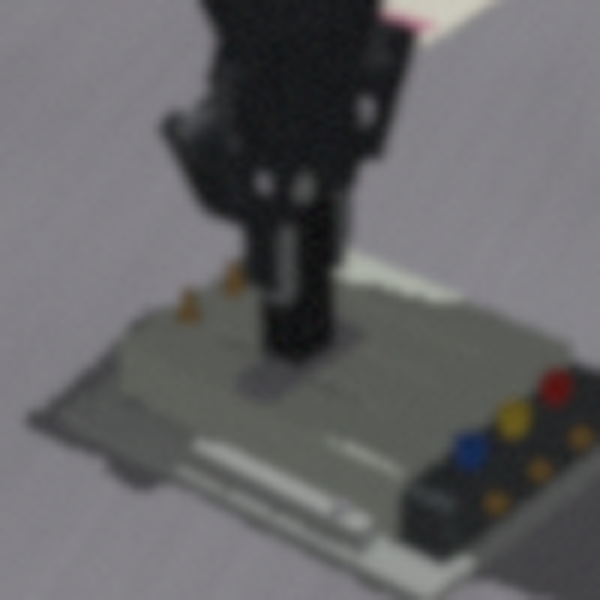

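apply_moves(deltas="0 0 0 0; 0 0 0 0; 0 0 0 0; 0 0 0 0; 0 0 0 0; 0 0 0 0; 0 0 0 0; 0 0 0 0")

```text
time_s: 11.88
ee_pos: [0.5734, -0.0635, 0.0914]
ee_rot: [3.085, -0.594, 0.001]
ft_force: [-3.0, 0.4, 10.9]
opening: 0.298
```

```bash
python3 st.py
```

```text
t 11.88 pos [ 0.5734 -0.0635  0.0914] yaw -21.79 op 0.298 F [-2.97  0.44 10.9 ] q6 1.78 tilt 0.04
delta tool mm [ 1.00e-02  1.22e+00 -1.25e+01] roll 0.01 rows>= 0.3012686680870458
cross 0.15403 tip z 0.032 torque [0.13 0.63 0.04]
```

apply_moves(deltas="0 0 -1 0; 0 0 -2 0; 0 0 -4 0; 0 0 -7 0; 0 0 -12 0; 0 0 -20 0; 0 0 -22 0; 0 0 -12 0")

```text
time_s: 12.55
ee_pos: [0.5737, -0.0635, 0.1737]
ee_rot: [3.085, -0.594, 0.004]
ft_force: [0.3, 0.6, -1.8]
opening: 0.298
```

```bash
python3 -c "
from h import *
go(.5896,.1872,.171,22.01)"
```

```text
t 12.55 pos [ 0.5737 -0.0635  0.1737] yaw -21.79 op 0.298 F [ 0.26  0.63 -1.83] q6 1.78 tilt 0.14
delta tool mm [ -78.35 -238.69    2.59] roll -43.8 rows>= 6.0248279892689816
```

Now I'll rotate back, then move over to the rest.

apply_moves(deltas="0 0 0 -4; 0 0 0 -6.5; 0 0 0 -6.9; 0 0 0 -6.9; 0 0 0 -6.9; 0 0 0 -6.6; 0 0 0 -4; 0 0 0 -2")

```text
time_s: 13.22
ee_pos: [0.5731, -0.0634, 0.1708]
ee_rot: [-3.082, -0.606, 0.001]
ft_force: [-0.4, -0.1, -2.3]
opening: 0.294
```

```bash
python3 -c "
from h import *
go(.5896,.1872,.171,22.01)"
```

```text
t 13.22 pos [ 0.5731 -0.0634  0.1708] yaw 22.25 op 0.294 F [-0.38 -0.13 -2.35] q6 1.01 tilt 0.03
delta tool mm [ 1.1017e+02 -2.2571e+02 -1.5000e-01] roll 0.24 rows>= 6.023006065966877
```

apply_moves(deltas="6 -13 0 0.2; 12 -25 0 0; 17 -36 0 0; 18 -37 0 0; 18 -37 0 0; 17 -36 0 0; 13 -25 0 0; 7 -14 0 0")

```text
time_s: 13.88
ee_pos: [0.5902, 0.187, 0.1708]
ee_rot: [-3.084, -0.598, 0.0]
ft_force: [0.0, -0.8, -3.2]
opening: 0.298
```

apply_moves(deltas="1 -2 0 0; 0 0 0 0; 0 0 0 0")

```text
time_s: 14.13
ee_pos: [0.5909, 0.1848, 0.1706]
ee_rot: [3.085, 0.593, -0.001]
ft_force: [-0.5, 0.1, -2.5]
opening: 0.297
```

```bash
python3 -c "
from h import *
go(.5896,.1872,.0914,22.01)"
```

```text
t 14.13 pos [0.5909 0.1848 0.1706] yaw 21.77 op 0.297 F [-0.48  0.12 -2.5 ] q6 1.44 tilt 0.03
delta tool mm [-0.25 -2.67 79.24] roll -0.24 rows>= 1.9013582081426297
```

apply_moves(deltas="-0.3 -2.6 10 -0.2; 0 0 20 0; 0 0 22 0; 0 0 16 0; 0 0 8 0; 0 0 3 0; 0 0 0 0; 0 0 0 0")

```text
time_s: 14.8
ee_pos: [0.5901, 0.1881, 0.0926]
ee_rot: [-3.084, -0.599, -0.002]
ft_force: [-0.2, -0.2, -2.1]
opening: 0.299
```

```bash
python3 -c "
from h import *
go(.5896,.1872,.0814,22.01)
im=cams.camera('side')[:,:,::-1];x,y=210,190
cv2.imwrite('pics/side6.png',cv2.resize(im[y:y+120,x:x+110],None,fx=5,fy=5,interpolation=cv2.INTER_CUBIC))"
```

```text
t 14.8 pos [0.5901 0.1881 0.0926] yaw 21.99 op 0.299 F [-0.23 -0.23 -2.09] q6 1.44 tilt 0.07
delta tool mm [-0.77  0.61 11.16] roll -0.02 rows>= 0.2686716449924394
```

View pics/side6.png

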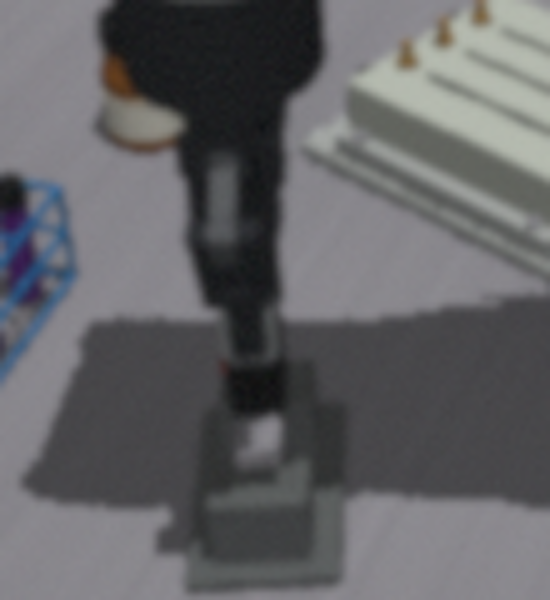

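Gauge is above its rest, with the base bar at crop (260,440) between the lips. I'm lowering it.

apply_moves(deltas="-0.7 0.6 2 0; 0 0 2.5 0; 0 0 2 0; 0 0 1.5 0; 0 0 1 0; 0 0 0.7 0; 0 0 0 0; 0 0 0 0")

```text
time_s: 15.52
ee_pos: [0.5892, 0.1875, 0.082]
ee_rot: [-3.084, -0.6, 0.0]
ft_force: [0.1, -0.0, -2.7]
opening: 0.302
```

```bash
python3 -c "
from h import *
go(.5896,.1872,.0814,22.01)"
```

```text
t 15.52 pos [0.5892 0.1875 0.082 ] yaw 22.01 op 0.302 F [ 0.07 -0.05 -2.75] q6 1.44 tilt 0.0
delta tool mm [0.27 0.4  0.59] roll 0.0 rows>= 0.018378247923484817
```

apply_moves(deltas="0 0 0.4 0; 0 0 0.3 0; 0 0 0 0; 0 0 0 0")

```text
time_s: 15.85
ee_pos: [0.5893, 0.1875, 0.0814]
ee_rot: [-3.084, -0.6, -0.001]
ft_force: [-0.1, 0.9, -0.4]
opening: 0.297
```

```bash
python3 -c "
from h import *
go(.5896,.1872,.0814,22.01)"
```

```text
t 15.85 pos [0.5893 0.1875 0.0814] yaw 22.01 op 0.297 F [-0.1   0.92 -0.43] q6 1.44 tilt 0.02
delta tool mm [0.18 0.38 0.03] roll -0.0 rows>= 0.010075174390344504
```

Seated at the pick height, with the rest taking the weight. I'm releasing gently.

apply_moves(deltas="0 0 0.2 0; 0 0 0 0; 0 0 0 0", squeeze=20)

```text
time_s: 16.1
ee_pos: [0.5893, 0.1875, 0.0814]
ee_rot: [-3.084, -0.6, -0.001]
ft_force: [-1.6, -0.1, 3.1]
opening: 0.299
```

apply_moves(deltas="0 0 0 0; 0 0 0 0; 0 0 0 0; 0 0 0 0; 0 0 0 0; 0 0 0 0", jaw=60)

```text
time_s: 16.6
ee_pos: [0.5892, 0.1874, 0.081]
ee_rot: [3.084, 0.6, -0.0]
ft_force: [0.1, -0.8, -0.3]
opening: 0.703
```

apply_moves(deltas="0 0 -5 0; 0 0 -12 0; 0 0 -20 0; 0 0 -25 0; 0 0 -30 0; 0 0 -25 0; 0 0 -10 0; 0 0 0 0")

```text
time_s: 17.27
ee_pos: [0.59, 0.1876, 0.2116]
ee_rot: [-3.084, -0.6, -0.008]
ft_force: [0.9, 0.5, -0.0]
opening: 0.703
```

```bash
python3 -c "
from h import *
go(.5896,.1872,.0814,22.01)
im=cams.camera('side')[:,:,::-1];x,y=210,190
cv2.imwrite('pics/side7.png',cv2.resize(im[y:y+120,x:x+110],None,fx=5,fy=5,interpolation=cv2.INTER_CUBIC))"
```

```text
t 17.27 pos [0.59   0.1876 0.2116] yaw 22.01 op 0.703 F [ 0.91  0.51 -0.04] q6 1.44 tilt 0.3
delta tool mm [ -1.25   0.16 130.17] roll -0.0 rows>= 3.1217999091908535
```

View pics/side7.png

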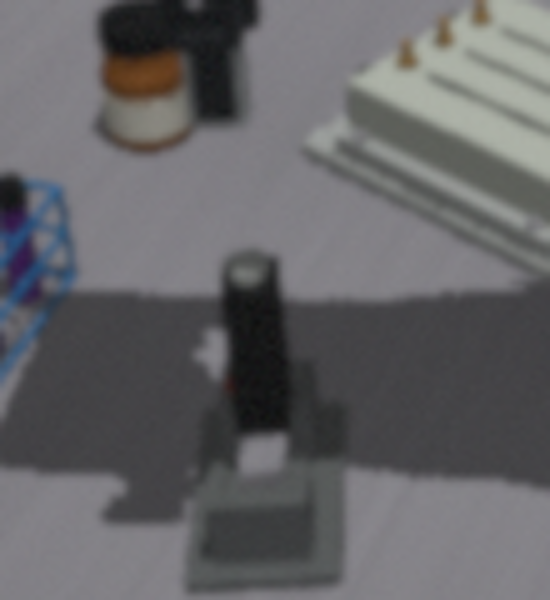

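The gauge stands upright and released in its rest: cap at crop (248,270), bar at (263,455), red pointer at (232,385), a little higher than before. I'll back the arm off and check from the top.

apply_moves(deltas="-10 10 -10 0; -20 20 -10 0; -25 30 -5 0; -25 32 0 0; -25 32 0 0; -25 32 0 0; -15 20 0 0; 0 0 0 0")

```text
time_s: 17.98
ee_pos: [0.5192, -0.0338, 0.2315]
ee_rot: [-3.085, -0.594, 0.004]
ft_force: [-0.1, -0.2, 0.3]
opening: 0.704
```

```bash
python3 -c "
from h import *
t=cams.camera('top')[:,:,::-1];s=cams.camera('side')[:,:,::-1]
cv2.imwrite('pics/top8.png',t);a=cv2.resize(t[100:220,170:290],None,fx=3.3,fy=3.3,interpolation=cv2.INTER_CUBIC)
b=cv2.resize(s[200:320,210:330],None,fx=3.3,fy=3.3,interpolation=cv2.INTER_CUBIC)
cv2.imwrite('pics/f8.png',np.hstack([a,b]))
cap=lambda c:np.clip(c.min(2)-130,0,None)
try:
  a=wcent(t,210,178,226,192,cap);b=wcent(s,252,236,268,250,cap);print(a,b,tri(a,b))
except Exception as e: print(e)
s=arm.sense();print(s['time_s'],s['ee_pos'],s['ft_force'])
"
```

```text
[217.5520362 184.8280543] [259.00469484 241.75117371] (array([0.58925336, 0.18623756, 0.12828659]), [np.float64(0.001300507379369278), np.float64(0.0013005073793689005)])
18.0833 [ 0.52018481 -0.03069151  0.2317639 ] [-0.06973981  0.33869761 -0.16320447]
```

View pics/f8.png

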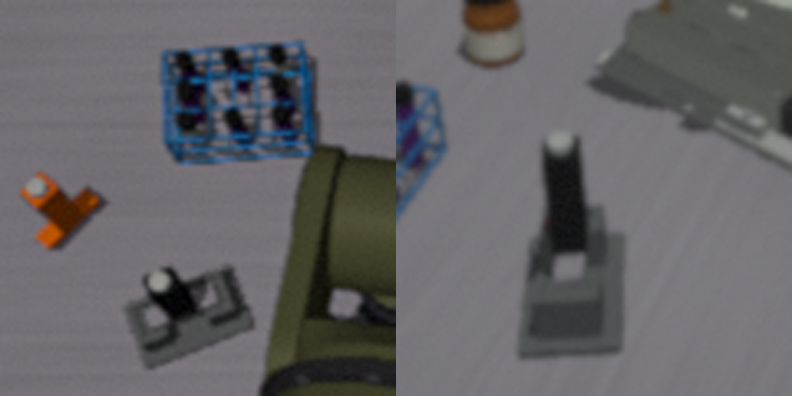

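The gauge is upright in the rest. Its cap is at (0.589, 0.186, 0.128), within 1 mm of where it started, and the arm is clear. Handing in.

```bash
python3 -c "
from workcell import arm
print(arm.finish_job())"
```

```text
the job is handed in; nothing more can be done
None
```

I measured channel_1, the one with the blue plug, with the black gauge, then stood the gauge back in its rest and handed the job in at about 18 s.

- **Finding the channel:** on the way in, the pin brushed one wall with about 2 N sideways. I shifted about 1 mm until that force was gone before going deeper.
- **Measuring:** the base stopped at face height 46.0 mm, which matches the block's top. I held it there for about 1.5 s at roughly 14 N in total, under the 20 N limit. During the hold a small sideways force of about 3 N remained, with tool tilt under 0.05°.
- **Returning:** the last pictures show the gauge upright and released in its rest. Its cap is within about 1 mm of its starting position (two-camera residual 1.3 mm), and the arm is clear. The probe met nothing else that I could detect, and I did not touch the vial rack, tip box or jar.
- **Not checked:** the pictures are too coarse to read the pointer in mm. The red mark does sit higher in the window than before the measurement.

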